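# Mount a turned foot on the finishing stand

## Robot

A 7-joint arm with a two-finger parallel gripper is mounted at the origin on the work surface. World frame = base frame: x ahead of the robot, y to its left, z up, the work surface at z = 0. Lengths are in m, angles in rad, forces in N, time in s.
With the tool pointing down it reaches from about 0.35 to 0.9 m from the base axis. Payload 8.1 kg.
Tool frame: the origin (TCP) lies on the centre line of the jaws, within the pads' length; the fingertips stand 17 mm ahead of it and the grasp point (between the pads) lies 2 mm behind it; z points along the fingers, y is the direction in which the jaws open and shut (so a half turn about z gives the same grasp; the last joint's range is limited). The gripper opens to 92 mm and grips with 3 to 60 N. Pads are 19 mm wide; open, the fingers measure 130 mm over their backs; the gripper's body (75 mm by 190 mm) begins 47 mm behind the grasp point.
Start: joints at [1.103, 0.434, 0.025, 1.573, -0.012, 1.134, -0.075], TCP at [0.223, -0.584, 0.244] pointing down, gripper open.
Joint ranges: [-2.62, 2.62], [-0.44, 2.09], [-1.27, 1.32], [0.08, 2.57], [-1.32, 4.46], [0.12, 2], [-2.74, 2.74]. Speed limits (rad/s): [2.22, 2.22, 3.01, 3.01, 3.14, 3.14, 3.14].

## Interface

Orientations are given as a rotation vector (axis times angle).
In Python, from cell import arm gives the robot as it stands.
- The arm moves only by the shell command python3 -m creep 'ROWS' [FORCE]. ROWS is JSON, a list that holds one entry, the list of rows, each a list of 7 numbers: the shift along the world's x, y, z in cm, then the turn, a rotation vector about the world's x, y, z in degrees, then the opening, from -1 (shut) to 1 (fully open), so that 0 is half open. In form: [[[tx, ty, tz, ax, ay, az, jaw], ...]]. A call has 1 to 5 rows; each row is the pose to reach, as a shift and turn from the pose commanded when the call began; what a row does not reach only later rows make up. A row lasts 1/10 s, in which the tool goes at most 50 mm and 8.59 degrees, less where a joint would pass 70% of its speed; a pose out of reach is approached as far as the arm can. A call with a gripper value outside its range is refused whole. The fingers move at their own pace and stop on an object; FORCE is the grip in N (left out, the last holds). Time passes only in rows, so rows that repeat a pose let the fingers close. It gives the time, the measured TCP pose, the force and the opening at its end, in the units of the state.
- arm.observe(): the state, without advancing time (a new reading comes with each control period).
- arm.get_image(name): name is "side" or "top" or "wrist"; returns the picture (384x512x3 uint8, red, green, blue); there is no depth.
- arm.camera_model(name): a dict with "vfov" (degrees; the focal length in pixels is half the picture's height over the tangent of half this angle, whatever the lens; pixels are square), "cx", "cy" (the principal point, pixels), "cam_to_world" (4x4, takes a point from camera to world coordinates); the wrist camera has in their place "T_tool_cam" (4x4, takes a point from camera to tool coordinates, whose origin is the TCP and whose axes are the flange's). Camera axes: x right, y down, z forward; pixel columns grow to the right and rows downward; lengths in m; the calibration is good to about 2 mm. A picture is of the moment at which its call begins: read the wrist's pose just before it. camera_model takes no time and is no camera call.
- arm.sign_off(): hands the job in, once; it reports no verdict.
The state is a dict: "clock": time; "joints": joint angles; "dq": joint speeds; "joint_efforts": joint torques, N m; "position": TCP position; "ee_rot": TCP orientation; "force": force on the tool from outside, world axes, zero at the start; "ft_torque": the same for the moment, N m; "width": opening from 0.0 (shut) to 1.0 (fully open).
Only numpy, scipy, OpenCV 4.12 (cv2) and the standard library are available. Lean on these libraries where they do the work, as an engineer would, in place of code of your own. Each camera call takes 0.05 s, during which the arm holds its last target.

## Task

Take the spindle with the bare wooden foot off the drying rack and thread it through both bushes of the finishing stand until its black hub is fully home against the near bush. Then swing the red-knobbed cam lever clockwise just far enough to nip the spindle firmly, without overrunning, and let go. Leave the green-painted foot on the rack, and everything else on the bench, undisturbed.

Things in the scene. Friction and masses are not known exactly. Their poses are not given: they have to be found in the camera images.
- arbor_hub (a point): Centre of the hub of the loose spindle to be mounted. The hub is a black cylinder, diameter 24, 44 long, the place to grip (all sizes in mm). Frame x runs along the spindle from foot to tip (roll about x is arbitrary). It starts level on the rack in one of its two places, 50 above the bench, hub and foot clear in front of the rack on the robot's side.
- arbor: The whole loose spindle, 210 g, one straight axis; origin and axes as arbor_hub. Bare pale-wood bun foot from x = -22 to -70, largest diameter 54; hub from -22 to +22; steel rod, diameter 12, from +22 to the tip at +184, its last 10 tapering to a blunt 5 nose. It balances at about x = +60.
- arbor_tip (a point): Tip of that rod, 184 ahead of the hub's centre on the axis.
- painted_arbor_hub (a point): Centre of the hub of a second spindle of the same sizes, in the rack's other place; its foot is painted green and is drying. To be left alone.
- rack: Fixed drying rack of pale wood, 150 x 220, origin on the bench under its middle. Two rails across it (x = -50 and +50, 12 thick) have notches at y = -65 and +65; the two spindles lie in these along its x, axis 50 above the bench, hub centre at x = -88, tip to +x.
- near_mouth (a point): Centre of the mouth of the near brass bush of the fixed plywood finishing stand, 90 above the bench. Frame x: the level axis of both bushes, pointing the way the spindle goes in; z up. Bush 27 outside, 15 inside, 4 long; then a 14 bore through a cheek 18 thick, 60 wide, its top 22 above the axis. The base board, 15 thick, reaches 20 in front of the mouth.
- far_mouth (a point): Centre of the mouth of the far bush, on the same axis, 124 beyond near_mouth; same bush, bore and cheek.
- hub_home (a point): Point on the bush axis 22 in front of near_mouth: the hub's centre when the hub is fully home against the near bush.
- tip_home (a point): Point on the bush axis 162 beyond near_mouth, 16 out of the far cheek: where the rod's tip then stands.
- cam_lever (a joint): Lever angle (rad), growing clockwise from above. 0: lever square away from the spindle; 1.57: it points back along the spindle to the foot's side. Starts at -0.3 to 0.3, cam clear; stays where left (about 1.6 N at the knob turns it). With the spindle home the cam meets it at about 1.0 and nips it firmly by 1.1, the resistance growing steeply; 1.1 to 1.2 is right, past 1.35 is overrun.
- cam_pivot (a point): On the lever's upright pivot axis between the cheeks, level with the knob's middle, 127 above the bench; in near_mouth's frame at x = 95, y = -29. The eccentric cam under the lever is a wooden disc, diameter 40, 20 thick, level with the spindle; turning clockwise it drags the spindle inward.
- lever_knob (a point): Middle of the lever's upright red knob, diameter 18, 36 high, top 145 above the bench, 62 from the pivot axis. Under it is the lever arm, 14 wide (20 round the knob), its upper face 109 above the bench. Frame -y points from the pivot out along the lever.
- paint_tin: closed white paint tin, diameter 90, height 100; origin: centre of its underside
- brush_pot: steel pot of paint brushes, diameter 80, 210 high over the brushes; origin: centre of its underside
- flat_brush: flat paint brush lying on the bench; origin under its middle
- tape_roll: roll of masking tape lying flat, diameter 90, height 24; origin: centre of its underside
- sanding_block: cork sanding block 95 x 60 x 30; origin: centre of its underside
- spare_foot_a: spare bare wooden bun foot with no spindle, standing on the bench, diameter 54, height 48; origin: centre of its underside
- spare_foot_b: a second spare foot, the same
- screwdriver: screwdriver lying on the bench; origin under its middle

How it is judged:
On the way, in this order (a step that is already met when the one before it is completed fails the run):
1. the spindle is threaded through both bushes, hub fully home against the near bush (distance between arbor_hub and hub_home below 0.005 m and distance between arbor_tip and tip_home below 0.006 m), for 0.2 s.
2. the cam nips the spindle (all of step 1 and contact force between cam_lever and arbor above 3 N), for 0.2 s.
At the end, for the whole second after the job is handed in: The bare foot's spindle lies in both bushes with its hub within 5 mm of home and its tip within 6 mm of its place; the cam presses on it with more than 3 N, the lever not past 1.35 rad; all at rest and released; the painted foot is still in its place on the rack (all of step 2 and value of joint cam_lever below 1.35 rad and velocity of joint cam_lever between -0.05 and 0.05 rad/s and linear speed of arbor below 0.02 m/s and distance of painted_arbor_hub from where it was at the start of the episode below 0.02 m); the robot touches nothing.
It fails at once if the cam lever is overrun (past 1.35 rad) (value of joint cam_lever above 1.35 rad).
It fails at once if the painted foot's spindle is shifted by more than 20 mm (distance of painted_arbor_hub from where it was at the start of the episode above 0.02 m).
It fails at once if another thing on the bench is shifted by more than 30 mm (distance of any of paint_tin, brush_pot, flat_brush, tape_roll, sanding_block, spare_foot_a, spare_foot_b, screwdriver from where it was at the start of the episode above 0.03 m).
It also fails if it takes over 67 s, if anything falls off the work surface, if the arm or the gripper's body presses on something with over 40 N, if the wrist force passes 120 N, or if a joint passes its speed limit or range.

## Working session

There is one attempt and no reset: what is moved stays moved. The work goes in short steps, Python scripts to look and compute and a shell command to move; the robot and the scene stay as the last step left them, time stands still between calls to the robot, and variables do not carry over. Pictures are saved under pics/ and viewed, and the job is handed in when it is done.

```bash
ls; mkdir -p pics
python3 - <<'E'
from cell import arm
import cv2
print(arm.observe())
for n in ["side","top","wrist"]:
    im=arm.get_image(n); cv2.imwrite(f"pics/{n}0.png",im[:,:,::-1]); print(n,arm.camera_model(n))
E
```

```text
pics
{'clock': 0.0, 'joints': array([ 1.10340111,  0.4352215 ,  0.02497881,  1.57409733, -0.01160688,
        1.13397419, -0.07510241]), 'dq': array([-0.00094685, -0.00045204,  0.00092485, -0.00194136, -0.00109332,
       -0.0005915 ,  0.00041167]), 'joint_efforts': array([ 1.96564863e-03, -6.67851591e+01,  9.85987298e-01, -3.14454424e+01,
       -6.05346495e-02,  4.29122290e-02,  1.21552316e-04]), 'position': array([ 0.22275135, -0.58344655,  0.24294584]), 'ee_rot': array([-3.08802796e+00, -5.69450976e-01,  6.53785733e-04]), 'force': array([ 0.62297177,  0.6637805 , -0.14538285]), 'ft_torque': array([-0.02911786, -0.00546048,  0.02536729]), 'width': 1.0004225878111954}
side {'vfov': 53.7959309185972, 'cx': 251.57671021708566, 'cy': 197.0752556879524, 'cam_to_world': array([[-0.94560323, -0.21768635,  0.24175854,  0.29979736],
       [-0.32532002,  0.63001402, -0.705159  ,  0.70324702],
       [ 0.00119222, -0.74544952, -0.66656102,  0.81678149],
       [ 0.        ,  0.        ,  0.        ,  1.        ]])}
top {'vfov': 45.415147255959965, 'cx': 247.7982464625251, 'cy': 190.86989093832474, 'cam_to_world': array([[ 0.00909642, -0.98459084,  0.17463713,  0.31636865],
       [-0.99982265, -0.01183542, -0.01464888, -0.0203709 ],
       [ 0.01649005, -0.17447291, -0.98452389,  1.47604528],
       [ 0.        ,  0.        ,  0.        ,  1.        ]])}
wrist {'vfov': 58.41035964193359, 'cx': 248.9719636087191, 'cy': 191.92519918761155, 'T_tool_cam': array([[-1.74050076e-04, -9.69580112e-01, -2.44774132e-01,
         6.52608762e-02],
       [ 9.99999807e-01, -3.14792367e-04,  5.35866988e-04,
        -2.51108891e-04],
       [-5.96619003e-04, -2.44773992e-01,  9.69579980e-01,
        -1.40966255e-01],
       [ 0.00000000e+00,  0.00000000e+00,  0.00000000e+00,
         1.00000000e+00]])}
```

View pics/top0.png

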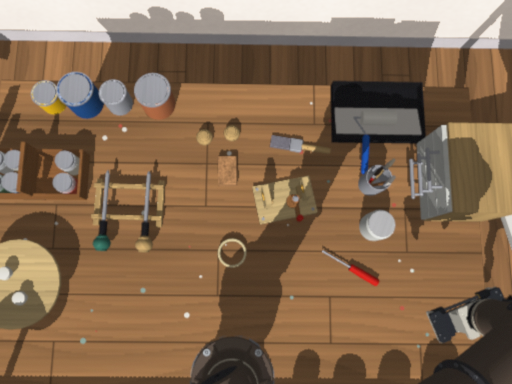

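View pics/side0.png

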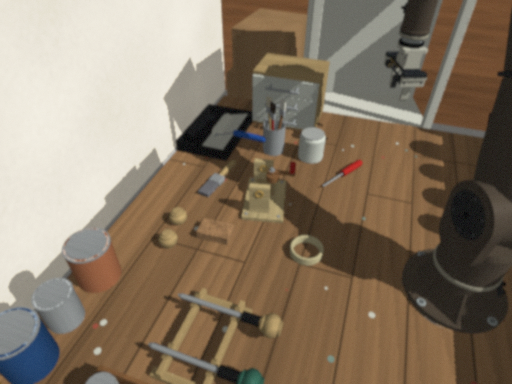

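View pics/wrist0.png

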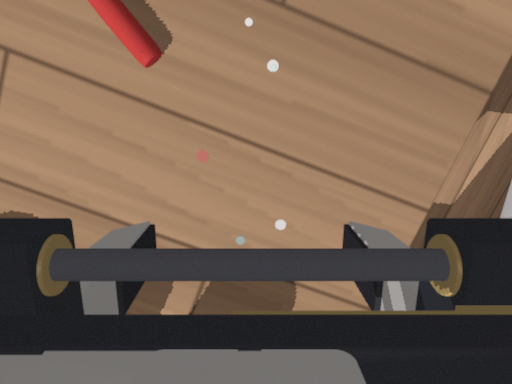

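Run:
```python
import cv2
t=cv2.imread("pics/top0.png"); s=cv2.imread("pics/side0.png")
def crop(im,x0,y0,w,h,k,n): cv2.imwrite(n,cv2.resize(im[y0:y0+h,x0:x0+w],None,fx=k,fy=k,interpolation=cv2.INTER_CUBIC))
crop(t,85,160,90,100,6,"pics/t_rack.png")
crop(t,245,165,80,70,9,"pics/t_stand.png")
crop(s,235,145,70,80,7,"pics/s_stand.png")
crop(s,140,280,150,104,5,"pics/s_rack.png")
```

```text
(no output)
```

View pics/t_rack.png

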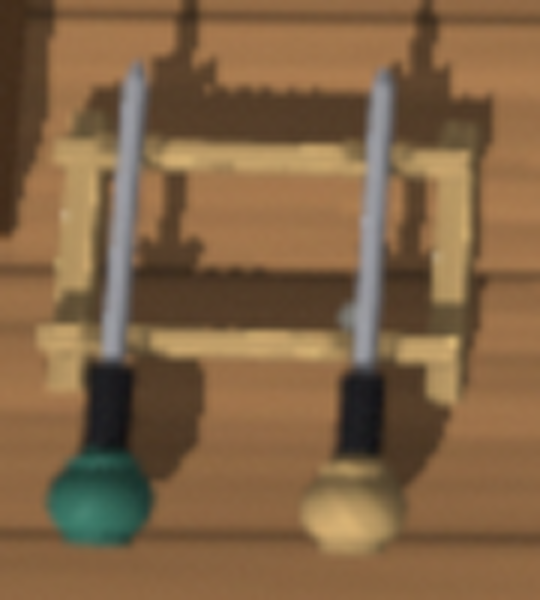

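View pics/t_stand.png

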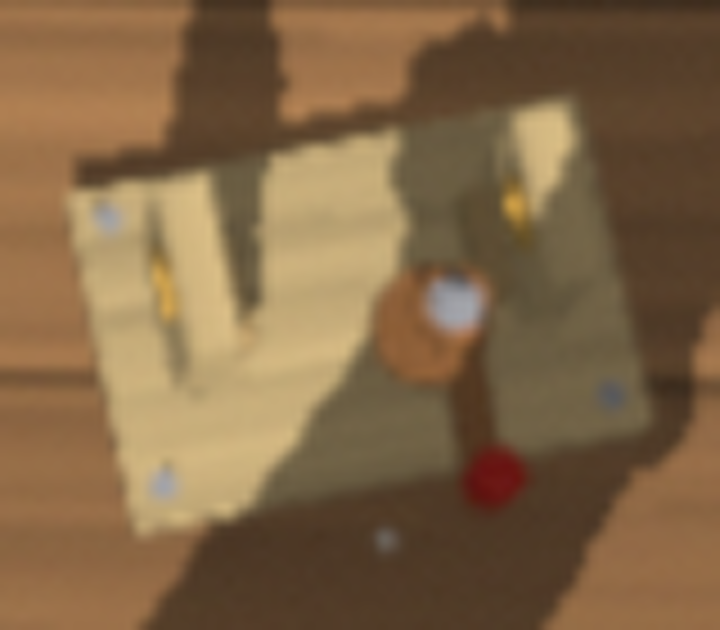

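View pics/s_stand.png

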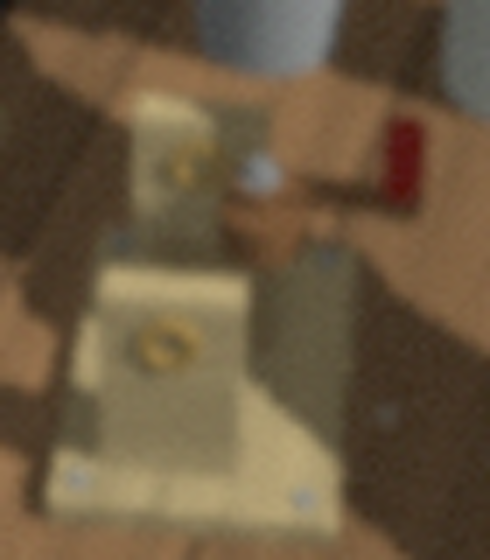

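View pics/s_rack.png

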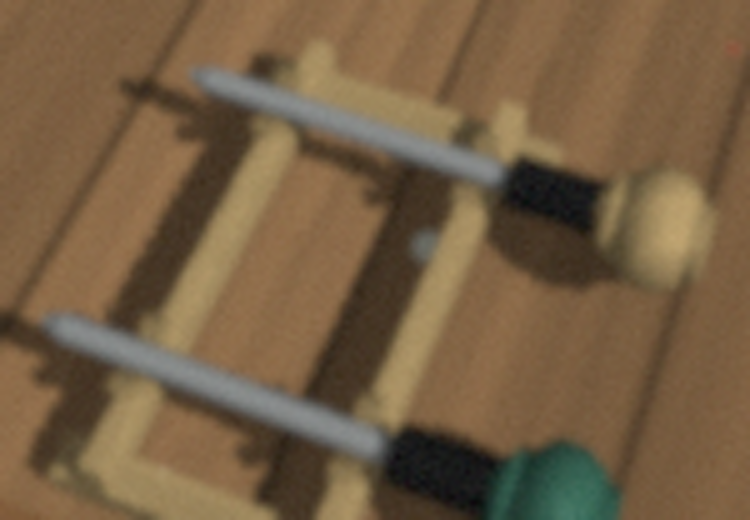

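```bash
cat > h.py <<'E'
import numpy as np, cv2
from cell import arm
from scipy.spatial.transform import Rotation as R
def pose(o):
    T=np.eye(4);T[:3,:3]=R.from_rotvec(o["ee_rot"]).as_matrix();T[:3,3]=o["position"];return T
def cam(name,o=None):
    m=arm.camera_model(name)
    T=m["cam_to_world"] if name!="wrist" else pose(o)@m["T_tool_cam"]
    f=192/np.tan(np.radians(m["vfov"]/2)); return f,m["cx"],m["cy"],T
def ray(c,u,v):
    f,cx,cy,T=c; d=T[:3,:3]@np.array([(u-cx)/f,(v-cy)/f,1]); return T[:3,3],d/np.linalg.norm(d)
def atz(c,u,v,z):
    o,d=ray(c,u,v); return o+d*(z-o[2])/d[2]
def tri(rs):
    A=sum(np.eye(3)-np.outer(d,d) for o,d in rs); b=sum((np.eye(3)-np.outer(d,d))@o for o,d in rs)
    p=np.linalg.solve(A,b); return p,[float(np.linalg.norm(np.cross(p-o,d))) for o,d in rs]
def proj(c,p):
    f,cx,cy,T=c; q=T[:3,:3].T@(np.asarray(p)-T[:3,3]); return cx+f*q[0]/q[2],cy+f*q[1]/q[2]
np.set_printoptions(precision=4,suppress=True)
E
python3 - <<'E'
from h import *
t=cam("top"); s=cam("side")
T=lambda x,y:(x/9+245,y/9+165)
S=lambda x,y:(x/7+235,y/7+145)
for n,a,b,z in [("near",(163,290),(167,343),.09),("far",(514,208),(190,165),.09),("knobtop",(495,472),(406,120),.145)]:
    print(n,atz(t,*T(*a),z),atz(s,*S(*b),z),tri([ray(t,*T(*a)),ray(s,*S(*b))]))
K=lambda x,y:(x/6+85,y/6+160); L=lambda x,y:(x/5+140,y/5+280)
for n,a,b in [("tip",(385,70),(200,76)),("hubfront",(363,370),(508,182)),("hubback",(357,457),(600,212)),("foot",(353,510),(660,232))]:
    print(n,atz(t,*K(*a),.05),atz(s,*L(*b),.05),tri([ray(t,*K(*a)),ray(s,*L(*b))]))
E
```

```text
near [ 0.543  -0.0881  0.09  ] [ 0.5478 -0.0852  0.09  ] (array([ 0.546 , -0.0878,  0.0876]), [0.002537838620785667, 0.002537838620785699])
far [ 0.5729 -0.2081  0.09  ] [ 0.5757 -0.2037  0.09  ] (array([ 0.5753, -0.2083,  0.0862]), [0.0017773197796456107, 0.0017773197796453536])
knobtop [ 0.4754 -0.1934  0.145 ] [ 0.4778 -0.1948  0.145 ] (array([ 0.4764, -0.1932,  0.1462]), [0.0010859155898090456, 0.0010859155898090462])
tip [0.6274 0.2716 0.05  ] [0.6245 0.275  0.05  ] (array([0.6276, 0.2723, 0.045 ]), [0.0009233261650483727, 0.0009233261650481911])
hubfront [0.4683 0.2755 0.05  ] [0.4682 0.2798 0.05  ] (array([0.4692, 0.2767, 0.0445]), [0.0002827953462964118, 0.00028279534629632334])
hubback [0.4233 0.2765 0.05  ] [0.4246 0.2803 0.05  ] (array([0.4245, 0.2776, 0.0451]), [0.0008569452611232328, 0.0008569452611231993])
foot [0.3961 0.2772 0.05  ] [0.3966 0.2809 0.05  ] (array([0.3968, 0.2782, 0.0452]), [0.0004313787351901968, 0.00043137873519025823])
```

```bash
python3 -m creep '[[[2,4.4,1,0,0,-4,1],[4,8.8,2,0,0,-8,1],[6,13.2,3,0,0,-12,1],[8,17.6,4,0,0,-16,1],[10,22,5,0,0,-20,1]]]'; python3 -m creep '[[[2,4.4,0.5,0,0,-2,1],[4,8.8,1,0,0,-2,1],[6,13.2,1,0,0,-2,1],[8,17.6,1,0,0,-2,1],[11,21.5,1,0,0,-2,1]]]';python3 -m creep '[[[0,0,0,0,0,0,1],[0,0,0,0,0,0,1]]]'
python3 - <<'E'
from h import *
o=arm.observe(); im=arm.get_image("wrist"); cv2.imwrite("pics/w1.png",im[:,:,::-1]); np.save("w1.npy",[o["position"],o["ee_rot"]])
print(o["joints"],o["position"],o["ee_rot"],o["dq"])
E
```

```text
clock: 0.65
position: [0.3233, -0.3619, 0.294]
ee_rot: [-3.141, -0.02, 0.0]
force: [1.4, -0.6, 0.3]
width: 0.999
clock: 1.15
position: [0.4325, -0.1468, 0.304]
ee_rot: [3.141, -0.03, -0.0]
force: [1.0, -0.9, -0.3]
width: 0.998
clock: 1.35
position: [0.4332, -0.1481, 0.3035]
ee_rot: [-3.141, 0.026, 0.001]
force: [-0.1, -0.4, -0.6]
width: 0.998
[ 0.4123  0.1259 -0.2231  1.8516  0.0303  1.1679 -1.4082] [ 0.4332 -0.1481  0.3035] [-3.1415  0.0257  0.0008] [ 0.0326 -0.006   0.042   0.0103  0.0043  0.002   0.009 ]
```

View pics/w1.png

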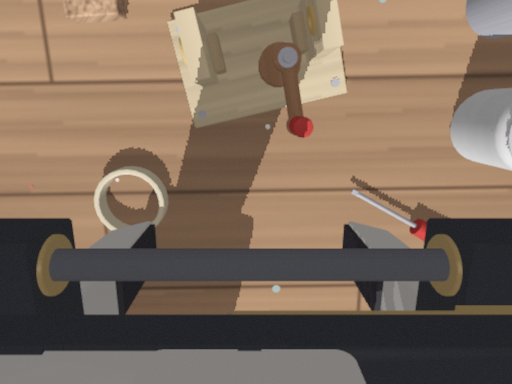

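```bash
python3 -m creep '[[[4,2,-1,0,0,1,1],[8,4,-2,0,0,1,1],[8,4,-2,0,0,1,1],[8,4,-2,0,0,1,1]]]'
python3 - <<'E'
from h import *
o=arm.observe(); im=arm.get_image("wrist"); cv2.imwrite("pics/w2.png",im[:,:,::-1]); np.save("w2.npy",[o["position"],o["ee_rot"]])
print(o["position"],o["ee_rot"],o["dq"])
c=im[60:230,140:400,::-1]; cv2.imwrite("pics/w2c.png",cv2.resize(c,None,fx=3,fy=3,interpolation=cv2.INTER_CUBIC))
E
```

```text
clock: 1.8
position: [0.5125, -0.1101, 0.2829]
ee_rot: [3.141, -0.005, -0.003]
force: [-0.2, -0.6, -0.6]
width: 0.995
[ 0.5125 -0.1101  0.2829] [ 3.1415 -0.0047 -0.0032] [ 0.0174 -0.0329  0.0162  0.0176  0.0015  0.0054  0.0028]
```

View pics/w2c.png

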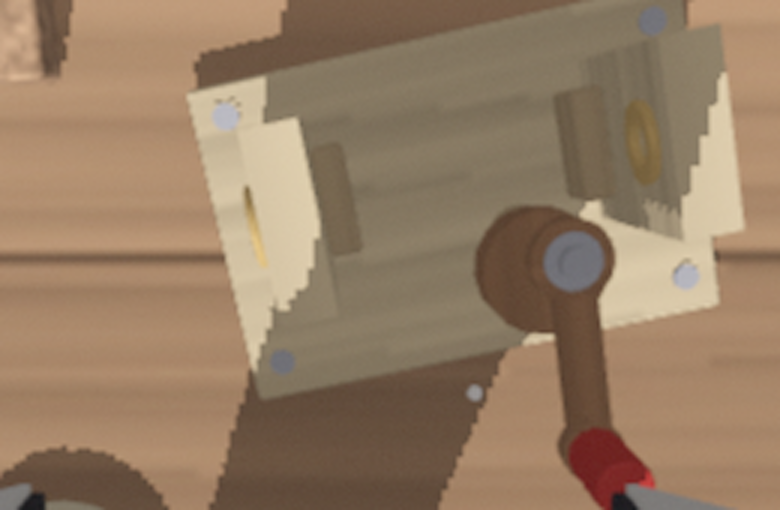

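Run:
```python
from h import *
p,r=np.load("w2.npy"); w=cam("wrist",dict(position=p,ee_rot=r)); t=cam("top"); s=cam("side")
W=lambda x,y:((x+.5)/3-.5+140,(y+.5)/3-.5+60)
P={}
for n,a,z in [("near",(256,226),.09),("nearTop",(247,190),.0968),("far",(643,142),.09),("b1",(188,96),.015),("b2",(262,400),.015),("b3",(718,303),.015),("c1",(236,126),.112),("c2",(278,311),.112),("c1b",(300,118),.112),("c2b",(334,317),.112),("pivot",(574,260),.127)]:
    P[n]=atz(w,*W(*a),z); print(n,P[n])
T=lambda x,y:(x/9+245,y/9+165); S=lambda x,y:(x/7+235,y/7+145)
print(tri([ray(t,*T(163,290)),ray(s,*S(167,343)),ray(w,*W(256,226))]))
print(tri([ray(t,*T(514,208)),ray(s,*S(190,165)),ray(w,*W(643,142))]))
for a,b in [("near","far"),("b2","b3"),("b2","b1"),("c2","c1")]:
    d=P[b]-P[a]; print(a,b,np.linalg.norm(d),np.degrees(np.arctan2(d[1],d[0])))
```

```text
near [ 0.5497 -0.0872  0.09  ]
nearTop [ 0.5614 -0.0851  0.0968]
far [ 0.5754 -0.2094  0.09  ]
b1 [ 0.5924 -0.0572  0.015 ]
b2 [ 0.4727 -0.0831  0.015 ]
b3 [ 0.5122 -0.2663  0.015 ]
c1 [ 0.5805 -0.0835  0.112 ]
c2 [ 0.5258 -0.0949  0.112 ]
c1b [ 0.5827 -0.1022  0.112 ]
c2b [ 0.5239 -0.112   0.112 ]
pivot [ 0.5428 -0.181   0.127 ]
(array([ 0.5472, -0.0877,  0.0868]), [0.0036530739090922873, 0.0015638676172536692, 0.0023078489399850806])
(array([ 0.5755, -0.2094,  0.0858]), [0.001938889090803528, 0.0019117269802367638, 0.0012478836070204198])
near far 0.1249217502366202 -78.09936776873296
b2 b3 0.18742685540937357 -77.84500910431474
b2 b1 0.12246149233710853 12.22208983253659
c2 c1 0.055919210040726336 11.8276626132986
```

```bash
python3 -m creep '[[[0,2,0,0,0,8.5,1],[0,4,0,0,0,17,1],[-1,6,0,0,0,25.5,1],[-1,8,0,0,0,34,1],[-2,10,0,0,0,42.5,1]]]' | head -4;  python3 -m creep '[[[0,2,0,0,0,8.5,1],[0,4,0,0,0,17,1],[-1,6,0,0,0,25.5,1],[-1,8,0,0,0,34,1],[-2,10,0,0,0,42.5,1]]]'| head -4;  python3 -m creep '[[[0,2,0,0,0,8.5,1],[0,4,0,0,0,17,1],[-1,6,0,0,0,25.5,1],[-1,8,0,0,0,34,1],[-2,10,0,0,0,42.5,1]]]'| head -4; python3 -m creep '[[[0,2,0,0,0,8.5,1],[0,4,0,0,0,17,1],[-1,6,0,0,0,25.5,1],[-1,8,0,0,0,34,1],[-1,9,0,0,0,42.5,1]]]'| head -4; python3 -m creep '[[[0,0,-3,0,0,8.5,1],[0,0,-5,0,0,8.5,1],[0,0,-5,0,0,8.5,1],[0,0,-5,0,0,8.5,1]]]'
python3 - <<'E'
from h import *
o=arm.observe(); im=arm.get_image("wrist"); cv2.imwrite("pics/w3.png",im[:,:,::-1]); np.save("w3.npy",[o["position"],o["ee_rot"]])
print(o["position"],o["ee_rot"],o["dq"],o["joints"])
E
```

```text
clock: 2.35
position: [0.4925, -0.0103, 0.2843]
ee_rot: [2.926, 1.14, 0.001]
force: [0.7, 0.6, -0.5]
clock: 2.85
position: [0.473, 0.0895, 0.2842]
ee_rot: [2.314, 2.122, 0.0]
force: [0.2, -0.3, -1.3]
clock: 3.35
position: [0.4536, 0.1894, 0.2841]
ee_rot: [1.388, 2.816, -0.001]
force: [-0.0, -0.1, 0.1]
clock: 3.85
position: [0.443, 0.2806, 0.2842]
ee_rot: [0.269, 3.128, -0.002]
force: [0.7, 0.0, -0.9]
clock: 4.25
position: [0.4434, 0.2797, 0.2343]
ee_rot: [0.048, 3.141, -0.002]
force: [-0.2, 0.0, 0.6]
width: 0.998
[0.4434 0.2797 0.2343] [ 0.0478  3.1407 -0.0018] [-0.0048 -0.0106 -0.0131 -0.0256 -0.0032 -0.0011  0.0001] [ 0.0401  0.4463 -0.9627  1.775   0.4031  1.1333  0.4879]
```

View pics/w3.png

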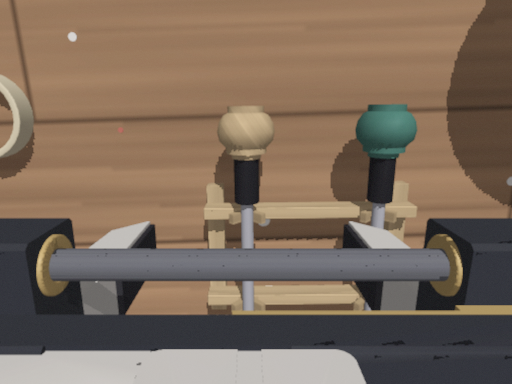

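Run:
```python
from h import *
im=cv2.imread("pics/w3.png"); cv2.imwrite("pics/w3c.png",cv2.resize(im[90:320,190:310],None,fx=2.6,fy=2.6,interpolation=cv2.INTER_CUBIC))
p,r=np.load("w3.npy"); w=cam("wrist",dict(position=p,ee_rot=r))
for a in [(246.3,159.5),(247.3,203),(246,131),(248.7,305),(247.5,215)]: print(a,atz(w,*a,.05), atz(w,*a,.06))
```

```text
(246.3, 159.5) [0.428  0.2774 0.05  ] [0.4265 0.2776 0.06  ]
(247.3, 203) [0.4711 0.277  0.05  ] [0.4683 0.2771 0.06  ]
(246, 131) [0.4012 0.278  0.05  ] [0.4004 0.2781 0.06  ]
(248.7, 305) [0.5841 0.2749 0.05  ] [0.5778 0.2751 0.06  ]
(247.5, 215) [0.4835 0.2768 0.05  ] [0.4803 0.277  0.06  ]
```

View pics/w3c.png

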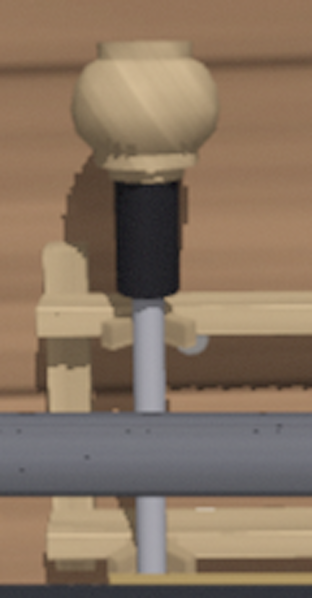

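```bash
python3 -m creep '[[[0.5,-0.2,-5,0,0,0.6,1],[1,-0.25,-10,0,0,0.6,1],[1,-0.25,-13,0,0,0.6,1],[1,-0.25,-13,0,0,0.6,1]]]' 60
python3 - <<'E'
from h import *
o=arm.observe(); im=arm.get_image("wrist"); cv2.imwrite("pics/w4.png",im[:,:,::-1]); np.save("w4.npy",[o["position"],o["ee_rot"]])
print(o["position"],o["ee_rot"],o["dq"])
E
```

```text
clock: 4.7
position: [0.4521, 0.2767, 0.1014]
ee_rot: [-0.029, -3.138, 0.005]
force: [-0.4, 0.4, 0.7]
width: 1.005
[0.4521 0.2767 0.1014] [-0.0292 -3.1379  0.0052] [ 0.0162 -0.0603 -0.0608 -0.0669 -0.0533  0.0632  0.045 ]
```

View pics/w4.png

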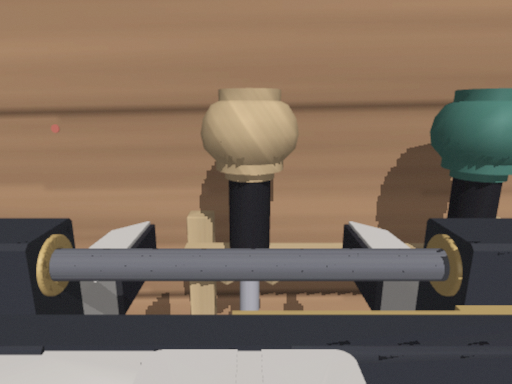

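```bash
python3 - <<'E'
from h import *
p,r=np.load("w4.npy"); w=cam("wrist",dict(position=p,ee_rot=r))
print(atz(w,249.5,180,.06),atz(w,250,250,.062),atz(w,249.5,132,.05),atz(w,250,300,.055))
E
python3 -m creep '[[[0,0,-3,0,0,0,1],[0.1,0.05,-5.3,0,0,0,1],[0.1,0.05,-5.3,0,0,0,1],[0.1,0.05,-5.3,0,0,0,1]]]'
```

```text
[0.4258 0.2774 0.06  ] [0.4658 0.2769 0.062 ] [0.4008 0.2778 0.05  ] [0.5017 0.2763 0.055 ]
clock: 5.15
position: [0.455, 0.2801, 0.0531]
ee_rot: [0.028, 3.139, 0.002]
force: [-0.0, 0.9, 1.1]
width: 1.002
```

```bash
python3 -m creep '[[[0,0,0,0,0,0,1],[0,0,0,0,0,0,1],[0,0,0,0,0,0,1]]]'
```

```text
clock: 5.45
position: [0.4545, 0.2794, 0.0518]
ee_rot: [0.028, 3.14, 0.001]
force: [0.1, -0.2, -0.5]
width: 0.999
```

```bash
python3 -m creep '[[[0,-0.2,-0.3,0,0,0,1],[0,-0.2,-0.3,0,0,0,0.2],[0,-0.2,-0.3,0,0,0,-0.4],[0,-0.2,-0.3,0,0,0,-1],[0,-0.2,-0.3,0,0,0,-1]]]' 60;python3 -m creep '[[[0,0,0,0,0,0,-1],[0,0,0,0,0,0,-1],[0,0,0,0,0,0,-1]]]'
```

```text
clock: 5.95
position: [0.4539, 0.2772, 0.0477]
ee_rot: [-0.027, -3.141, -0.0]
force: [-0.2, -0.1, -0.1]
width: 0.703
clock: 6.25
position: [0.454, 0.2771, 0.0478]
ee_rot: [0.027, 3.141, 0.0]
force: [-0.1, -0.2, 0.6]
width: 0.437
```

```bash
python3 -m creep '[[[0,0,0,0,0,0,-1],[0,0,0,0,0,0,-1],[0,0,0,0,0,0,-1],[0,0,0,0,0,0,-1],[0,0,0,0,0,0,-1]]]'
```

```text
clock: 6.75
position: [0.4539, 0.2768, 0.0477]
ee_rot: [-0.028, -3.141, 0.001]
force: [-0.4, -1.4, 1.4]
width: 0.249
```

```bash
python3 -m creep '[[[0,0,2,0,0,0,-1],[0,0,5,0,0,0,-1],[0,0,8,0,0,0,-1],[0,0,11,0,0,0,-1],[0,0,11,0,0,0,-1]]]'
python3 - <<'E'
from h import *
for n in ["side","top"]:
  im=arm.get_image(n); cv2.imwrite(f"pics/{n}1.png",im[:,:,::-1])
s=cv2.imread("pics/side1.png");t=cv2.imread("pics/top1.png")
cv2.imwrite("pics/a.png",np.hstack([cv2.resize(s[220:384,120:300],(720,656))[:600,:400*1],cv2.resize(t[140:260,80:160],(400,600))]))
E
```

```text
clock: 7.25
position: [0.4552, 0.279, 0.1613]
ee_rot: [0.027, 3.137, 0.006]
force: [-0.2, -0.1, -1.9]
width: 0.243
```

View pics/side1.png

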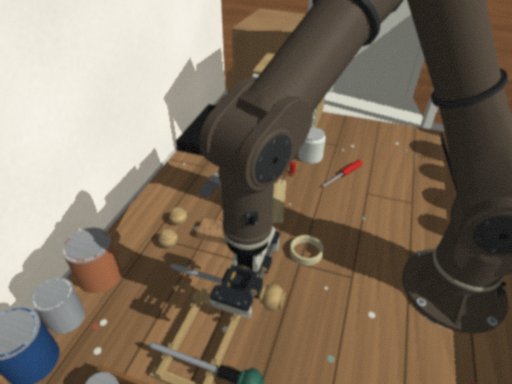

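View pics/top1.png

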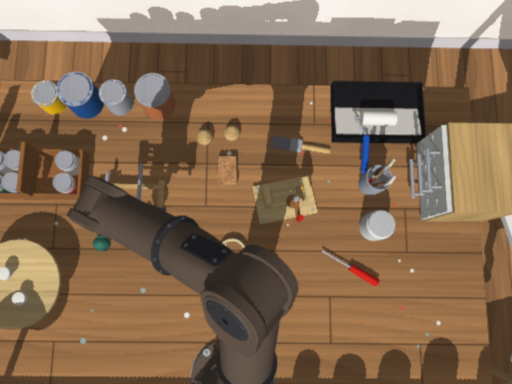

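```bash
python3 -m creep '[[[0.5,-1.8,0,0,0,-8,-1],[1.1,-3.6,0,0,0,-16,-1],[1.7,-5.4,0,0,0,-24,-1],[2.3,-7.2,0,0,0,-32,-1],[2.9,-9,0,0,0,-40,-1]]]';python3 -m creep '[[[0.5,-1.6,0,0,0,-8,-1],[1,-3.2,0,0,0,-16,-1],[1.5,-4.8,0,0,0,-24,-1],[2,-6.4,0,0,0,-32,-1],[2.2,-7,0,0,0,-37,-1]]]'
python3 -m creep '[[[0,0,-2,0,0,0,-1],[0,0,-4,0,0,0,-1],[0,0,-4,0,0,0,-1],[0,0,-4,0,0,0,-1]]]'
python3 - <<'E'
from h import *
o=arm.observe();print(o["position"],o["ee_rot"],o["dq"],o["joints"])
for n in ["side","top","wrist"]:
  im=arm.get_image(n); cv2.imwrite(f"pics/{n}2.png",im[:,:,::-1])
E
```

```text
clock: 7.85
position: [0.4824, 0.1858, 0.1562]
ee_rot: [-1.108, -2.938, 0.003]
force: [0.2, 0.1, -2.3]
width: 0.246
clock: 8.35
position: [0.5046, 0.1147, 0.1561]
ee_rot: [-1.986, -2.433, 0.004]
force: [0.4, -0.2, -1.8]
width: 0.247
clock: 8.75
position: [0.5042, 0.1171, 0.117]
ee_rot: [-1.976, -2.441, 0.003]
force: [-0.1, 0.1, -0.5]
width: 0.244
[0.5042 0.1171 0.117 ] [-1.9755 -2.4408  0.0028] [ 0.0055 -0.0214 -0.0108 -0.0234 -0.0034  0.0026  0.0021] [ 0.0754  0.4736 -0.5428  1.9432  0.329   0.8148 -0.438 ]
```

View pics/side2.png

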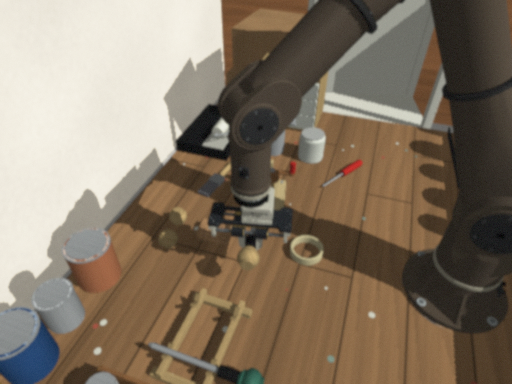

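View pics/top2.png

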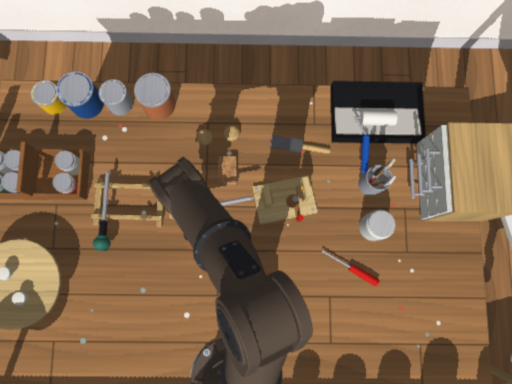

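View pics/wrist2.png

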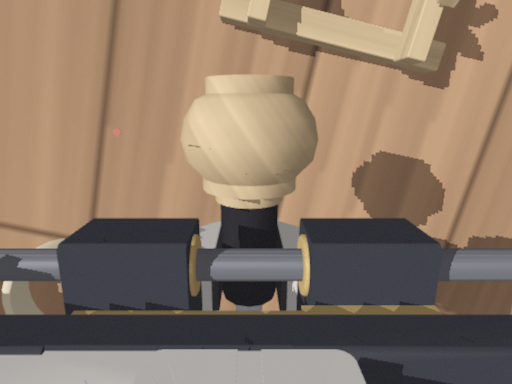

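Run:
```python
from h import *
s=cam("side");t=cam("top")
print("side1 pred tip",proj(s,[.633,.2755,.160]),proj(s,[.633,.2755,.155]))
print("side0 pred tip",proj(s,[.632,.274,.05]),"obs",(200/5+140,76/5+280))
a=cv2.imread("pics/side1.png"); cv2.imwrite("pics/a.png",cv2.resize(a[245:325,155:295],None,fx=5,fy=5,interpolation=cv2.INTER_CUBIC))
a=cv2.imread("pics/top2.png"); cv2.imwrite("pics/b.png",cv2.resize(a[165:235,205:325],None,fx=6.5,fy=6.5,interpolation=cv2.INTER_CUBIC))
```

```text
side1 pred tip (np.float64(170.0118296185964), np.float64(265.1947516258356)) (np.float64(170.3392716301854), np.float64(266.6324767838071))
side0 pred tip (np.float64(177.32637686561748), np.float64(293.9498525712071)) obs (180.0, 295.2)
```

View pics/a.png

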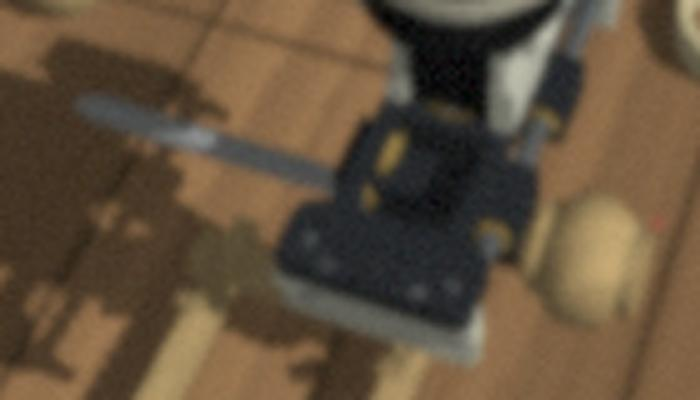

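View pics/b.png

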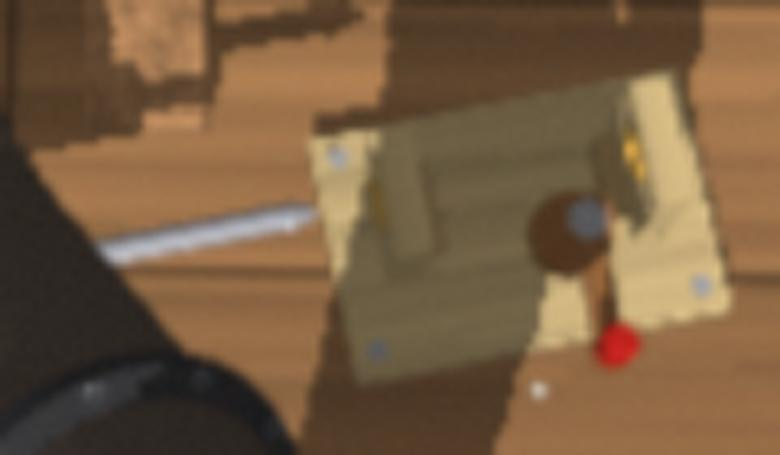

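Run:
```python
from h import *
t=cam("top"); d=np.array([np.cos(np.radians(-78)),np.sin(np.radians(-78)),0])
B=lambda p:((p[0]-205)*6.5,(p[1]-165)*6.5)
tcp=np.array([.5042,.1171,.117+.0023]); tip=tcp+d*.178
print("tip pred",tip,B(proj(t,tip)),"rod back",B(proj(t,tip-d*.09)))
n=np.array([.549,-.087,.09])
for q in [n,n+d*.124,n+[0,0,.0135],n+d*.004+[0,0,.022],n+d*.004+[0,0,.022]+.03*np.array([-d[1],d[0],0]),n+d*.004+[0,0,.022]-.03*np.array([-d[1],d[0],0])]: print(B(proj(t,q)))
print("tip obs",atz(t,310/6.5+205,212/6.5+165,.1193), "bush top obs",atz(t,377/6.5+205,205/6.5+165,.1))
```

```text
tip pred [ 0.5412 -0.057   0.1193] (np.float64(313.54017451933765), np.float64(202.35368581215295)) rod back (np.float64(121.82181250108485), np.float64(240.2781622638468))
(np.float64(375.4877721446511), np.float64(196.93259617215773))
(np.float64(631.5999861311835), np.float64(146.2397720521511))
(np.float64(376.8928381218692), np.float64(192.1641149981076))
(np.float64(386.2181762741884), np.float64(187.44790652400314))
(np.float64(373.01729843709455), np.float64(125.21934036875767))
(np.float64(399.5153693792445), np.float64(250.13050013849067))
tip obs [ 0.5367 -0.0554  0.1193] bush top obs [ 0.5435 -0.0872  0.1   ]
```

```bash
python3 -m creep '[[[0,0,-1.5,0,0,0,-1],[0.15,0,-2.9,0,0,0,-1],[0.15,0,-2.9,0,0,0,-1],[0.15,0,-2.9,0,0,0,-1],[0.15,0,-2.9,0,0,0,-1]]]'
python3 - <<'E'
from h import *
o=arm.observe();print(o["position"],o["ee_rot"])
yaw=2*np.degrees(np.arctan2(o["ee_rot"][1],o["ee_rot"][0])); print("yaw",yaw)
im=arm.get_image("top")[:,:,::-1]; cv2.imwrite("pics/top3.png",im)
cv2.imwrite("pics/b.png",cv2.resize(im[175:230,205:315],None,fx=7,fy=7,interpolation=cv2.INTER_CUBIC))
im=arm.get_image("side")[:,:,::-1]; cv2.imwrite("pics/side3.png",im)
E
```

```text
clock: 9.4
position: [0.5068, 0.1173, 0.0892]
ee_rot: [1.977, 2.441, 0.001]
force: [1.1, 0.2, -2.0]
width: 0.247
[0.5068 0.1173 0.0892] [1.9768 2.4412 0.0009]
yaw 102.00011593815182
```

View pics/b.png

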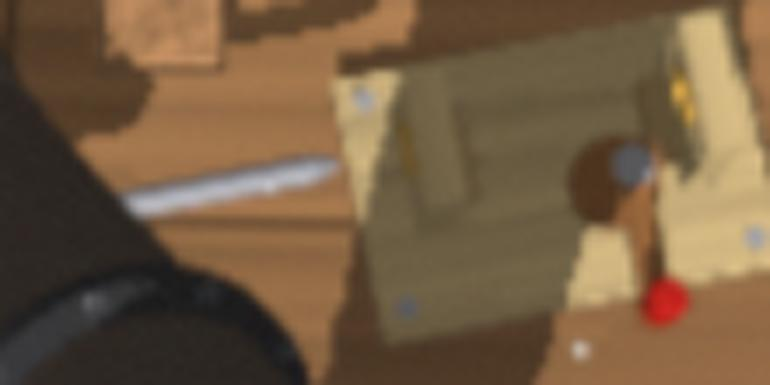

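View pics/side3.png

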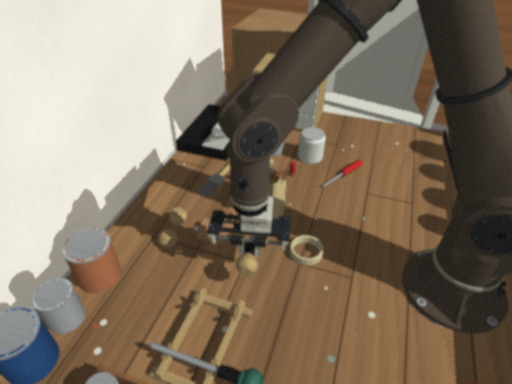

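```bash
python3 -m creep '[[[0.3,-2,-0.1,0,0,0,-1],[0.7,-3.5,-0.1,0,0,0,-1],[0.7,-3.5,-0.1,0,0,0,-1],[0.7,-3.5,-0.1,0,0,0,-1]]]'
python3 - <<'E'
from h import *
o=arm.observe();print(o["position"],o["ee_rot"],o["ft_torque"])
im=arm.get_image("top")[:,:,::-1]; cv2.imwrite("pics/top4.png",im)
cv2.imwrite("pics/b.png",cv2.resize(im[175:230,205:315],None,fx=7,fy=7,interpolation=cv2.INTER_CUBIC))
E
```

```text
clock: 9.9
position: [0.5136, 0.0823, 0.0881]
ee_rot: [1.978, 2.441, 0.001]
force: [-1.1, 1.0, -1.2]
width: 0.249
[0.5136 0.0823 0.0881] [1.978  2.4405 0.0011] [ 0.1655 -0.1279 -0.0105]
```

View pics/b.png

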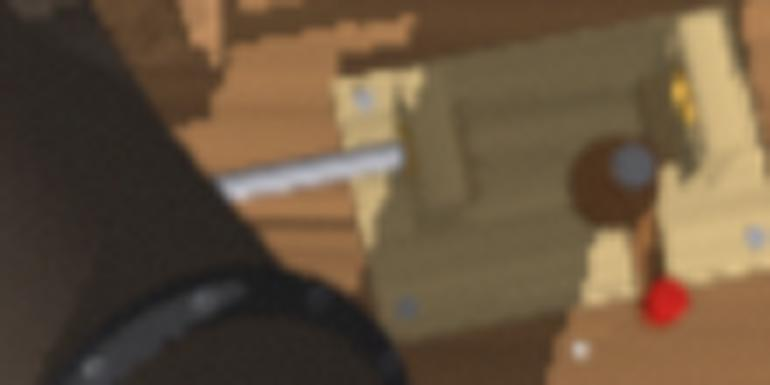

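```bash
python3 -m creep '[[[0.1,-0.5,0,0,0,0,-1],[0.21,-1,0,0,0,0,-1],[0.32,-1.5,0,0,0,0,-1],[0.32,-1.5,0,0,0,0,-1]]]'; python3 -m creep '[[[0.21,-1,0,0,0,0,-1],[0.42,-2,0,0,0,0,-1],[0.42,-2,0,0,0,0,-1]]]'
```

```text
clock: 10.35
position: [0.5169, 0.0661, 0.0877]
ee_rot: [1.978, 2.44, -0.0]
force: [1.5, 0.1, -0.7]
width: 0.253
clock: 10.65
position: [0.5213, 0.0447, 0.0876]
ee_rot: [1.98, 2.438, -0.001]
force: [0.3, -0.2, -0.7]
width: 0.245
```

```bash
python3 -m creep '[[[0.3,-1.5,0,0,0,0,-1],[0.63,-3,0,0,0,0,-1],[0.95,-4.5,0,0,0,0,-1],[1.27,-6,0,0,0,0,-1],[1.27,-6,0,0,0,0,-1]]]'
python3 - <<'E'
from h import *
o=arm.observe();print(o["position"],o["ee_rot"],o["ft_torque"])
im=arm.get_image("top")[:,:,::-1]; cv2.imwrite("pics/top4.png",im)
cv2.imwrite("pics/b.png",cv2.resize(im[175:230,205:315],None,fx=7,fy=7,interpolation=cv2.INTER_CUBIC))
E
```

```text
clock: 11.15
position: [0.5341, -0.0162, 0.0876]
ee_rot: [1.981, 2.437, -0.001]
force: [0.1, -0.7, -1.0]
width: 0.247
[ 0.5341 -0.0162  0.0876] [ 1.9811  2.4369 -0.0014] [-0.0483 -0.1845  0.0399]
```

View pics/b.png

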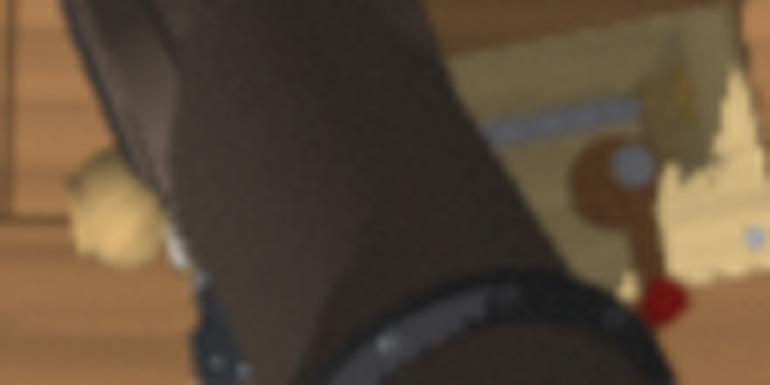

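```bash
python3 -m creep '[[[0.21,-1,0,0,0,0,-1],[0.42,-2,0,0,0,0,-1],[0.53,-2.5,0,0,0,0,-1],[0.53,-2.5,0,0,0,0,-1]]]';python3 -m creep '[[[0.21,-1,0,0,0,0,-1],[0.42,-2,0,0,0,0,-1],[0.42,-2,0,0,0,0,-1]]]'
```

```text
clock: 11.6
position: [0.539, -0.039, 0.0877]
ee_rot: [1.979, 2.44, -0.001]
force: [0.9, -0.6, -1.8]
width: 0.246
clock: 11.9
position: [0.5435, -0.0601, 0.0877]
ee_rot: [1.979, 2.439, -0.001]
force: [0.6, -1.1, -1.4]
width: 0.247
```

```bash
python3 -m creep '[[[0.1,-0.5,0,0,0,0,-1],[0.17,-0.8,0,0,0,0,-1],[0.17,-0.8,0,0,0,0,-1]]]';python3 -m creep '[[[0.04,-0.2,0,0,0,0,-1],[0.06,-0.3,0,0,0,0,-1],[0.06,-0.3,0,0,0,0,-1]]]'
```

```text
clock: 12.2
position: [0.5448, -0.0664, 0.0877]
ee_rot: [1.978, 2.441, -0.0]
force: [-0.0, -0.4, -1.4]
width: 0.244
clock: 12.5
position: [0.5454, -0.0689, 0.0878]
ee_rot: [1.977, 2.441, 0.0]
force: [0.8, -0.5, -1.6]
width: 0.25
```

```bash
python3 -m creep '[[[0.04,-0.2,0,0,0,0,-1],[0.06,-0.3,0,0,0,0,-1],[0.06,-0.3,0,0,0,0,-1]]]'
```

```text
clock: 12.8
position: [0.5456, -0.07, 0.0878]
ee_rot: [-1.974, -2.442, -0.002]
force: [-1.1, 4.6, -0.4]
width: 0.25
```

```bash
python3 -m creep '[[[0.04,-0.2,0,0,0,0,-1],[0.04,-0.2,0,0,0,0,-1],[0.04,-0.2,0,0,0,0,-1]]]'
python3 - <<'E'
from h import *
im=arm.get_image("top")[:,:,::-1]; cv2.imwrite("pics/b.png",cv2.resize(im[165:240,205:325],None,fx=6,fy=6,interpolation=cv2.INTER_CUBIC))
im=arm.get_image("wrist")[:,:,::-1]; cv2.imwrite("pics/w5.png",im)
E
```

```text
clock: 13.1
position: [0.5456, -0.0701, 0.0877]
ee_rot: [-1.971, -2.442, -0.004]
force: [-2.7, 11.1, 0.9]
width: 0.25
```

View pics/b.png

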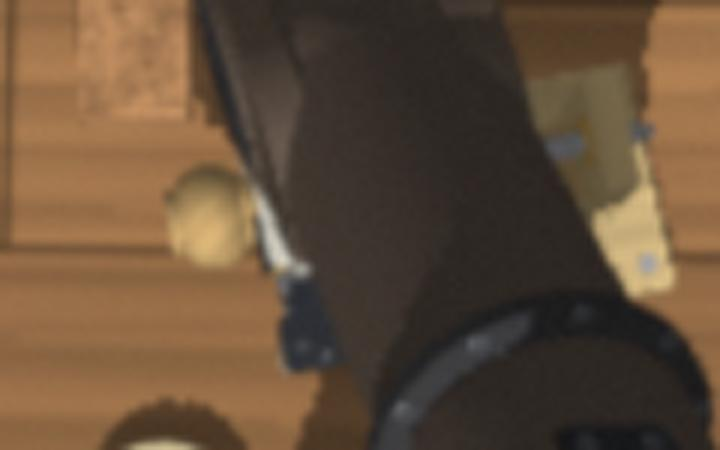

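View pics/w5.png

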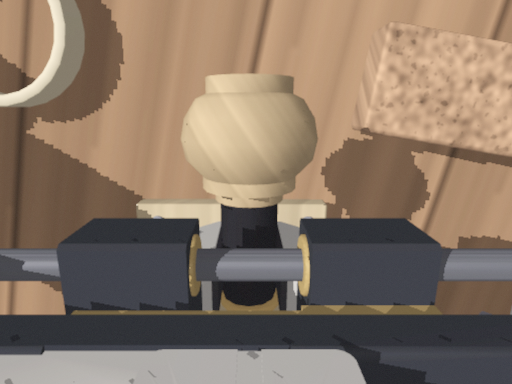

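```bash
python3 -m creep '[[[-0.04,0.2,0,0,0,0,-1],[-0.04,0.2,0,0,0,0,-0.4],[-0.04,0.2,0,0,0,0,0],[-0.04,0.2,0,0,0,0,0.3],[-0.04,0.2,0,0,0,0,0.3]]]';python3 -m creep '[[[0,0,0,0,0,0,0.3],[0,0,0,0,0,0,0.3]]]'
```

```text
clock: 13.7
position: [0.5461, -0.0725, 0.0878]
ee_rot: [1.978, 2.44, -0.0]
force: [-0.2, 0.9, 0.0]
width: 0.512
clock: 13.9
position: [0.546, -0.0721, 0.0878]
ee_rot: [1.977, 2.441, -0.0]
force: [-1.2, 0.7, -0.3]
width: 0.639
```

```bash
python3 -m creep '[[[0,0,3,0,0,0,0.3],[0,0,7,0,0,0,0.3],[0,0,11,0,0,5,0.3],[-1,-1,15,0,0,13,0.3],[-2,-3,17,0,0,21,0.3]]]'
python3 -m creep '[[[-1,-2,0,0,0,8.5,0.3],[-2,-4,0,0,0,17,0.3],[-3,-6,0,0,0,25.5,0.3],[-4,-8,0,0,0,34,0.3],[-4.8,-9,0,0,0,42.5,0.3]]]'
python3 -m creep '[[[0,0,0,0,0,8.5,0.3],[0,0,0,0,0,17,0.3],[0,0,0,0,0,22,0.3],[0,0,0,0,0,22,0.3],[0,0,0,0,0,22,0.3]]]'
python3 - <<'E'
from h import *
o=arm.observe();print(o["position"],o["ee_rot"],o["dq"],o["joints"])
np.save("w6.npy",[o["position"],o["ee_rot"]])
for n in ["wrist","side","top"]:
  im=arm.get_image(n)[:,:,::-1]; cv2.imwrite(f"pics/{n}6.png",im)
E
```

```text
clock: 14.4
position: [0.5271, -0.1002, 0.2614]
ee_rot: [1.485, 2.764, 0.003]
force: [-0.1, -0.4, 0.4]
width: 0.652
clock: 14.9
position: [0.477, -0.194, 0.2576]
ee_rot: [-0.39, -3.117, 0.001]
force: [-0.5, -0.1, 0.1]
width: 0.65
clock: 15.4
position: [0.4779, -0.192, 0.2577]
ee_rot: [0.201, -3.135, -0.0]
force: [-0.2, -0.4, 1.7]
width: 0.651
[ 0.4779 -0.192   0.2577] [ 0.2006 -3.1351 -0.0002] [-0.0073 -0.0039  0.006   0.     -0.0011 -0.0015 -0.001 ] [ 0.9622  0.3817 -0.9019  1.7652  0.3253  1.1529  1.6595]
```

View pics/wrist6.png

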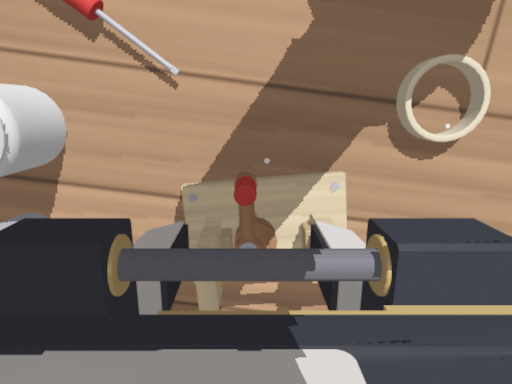

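View pics/side6.png

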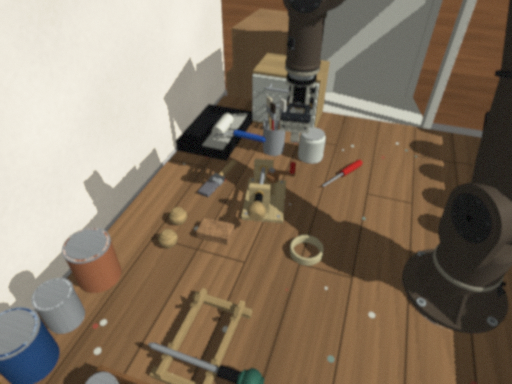

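View pics/top6.png

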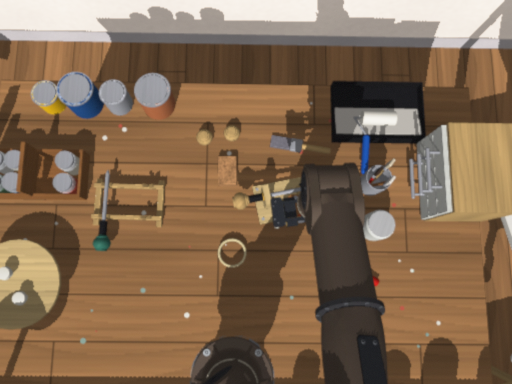

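Run:
```python
from h import *
a=cv2.imread("pics/wrist6.png"); cv2.imwrite("pics/a.png",cv2.resize(a[160:320,160:360],None,fx=3.5,fy=3.5,interpolation=cv2.INTER_CUBIC))
a=cv2.imread("pics/side6.png"); cv2.imwrite("pics/b.png",cv2.resize(a[145:225,235:305],None,fx=7,fy=7,interpolation=cv2.INTER_CUBIC))
p,r=np.load("w6.npy"); w=cam("wrist",dict(position=p,ee_rot=r))
print(proj(w,[.476,-.193,.145]),proj(w,[.5404,-.1859,.127]))
```

```text
(np.float64(247.87291436909769), np.float64(191.3985177801392)) (np.float64(246.66269720359026), np.float64(259.54789296318063))
```

View pics/a.png

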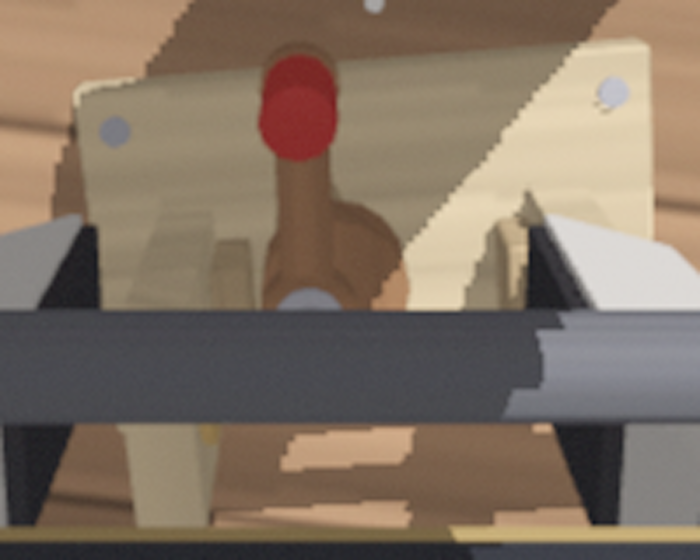

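View pics/b.png

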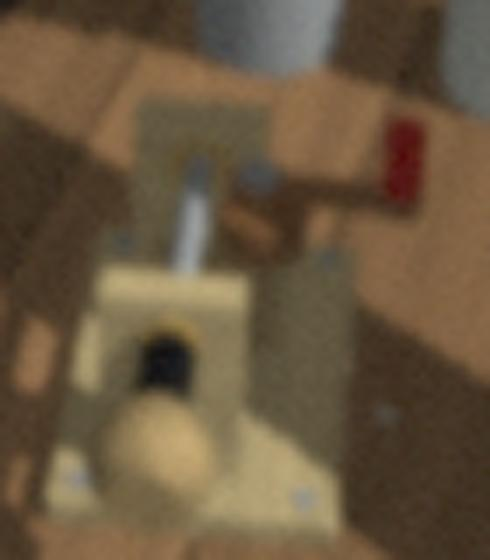

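Run:
```python
from h import *
p,r=np.load("w6.npy"); w=cam("wrist",dict(position=p,ee_rot=r))
k=atz(w,245.1,194.5,.145); b=atz(w,298/3.5+160,72/3.5+160,.109); print(k,b)
for c,z in ((311/3.5,.127),): print(atz(w,160+c,160+312/3.5,z))
```

```text
[ 0.4787 -0.1948  0.145 ] [ 0.4757 -0.1955  0.109 ]
[ 0.5306 -0.1853  0.127 ]
```

```bash
python3 -m creep '[[[0,-0.1,-4,0,0,1,0.3],[0.1,-0.3,-8,0,0,1.5,0.3],[0.1,-0.3,-12.3,0,0,1.5,0.3],[0.1,-0.3,-12.3,0,0,1.5,0.3],[0.1,-0.3,-12.3,0,0,1.5,0.3]]]' 20
python3 - <<'E'
from h import *
im=arm.get_image("wrist")[:,:,::-1]; cv2.imwrite(f"pics/w7.png",im)
E
```

```text
clock: 16.05
position: [0.4791, -0.1944, 0.1353]
ee_rot: [0.247, -3.131, -0.001]
force: [0.3, -0.1, 0.5]
width: 0.651
```

View pics/w7.png

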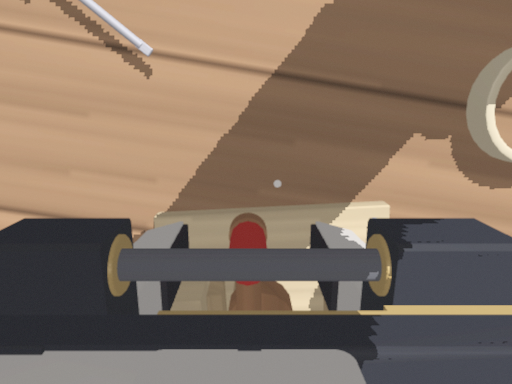

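```bash
python3 -m creep '[[[0,0,0,0,0,0,-1],[0,0,0,0,0,0,-1],[0,0,0,0,0,0,-1],[0,0,0,0,0,0,-1],[0,0,0,0,0,0,-1]]]' 20;python3 -m creep '[[[0,0,0,0,0,0,-1],[0,0,0,0,0,0,-1],[0,0,0,0,0,0,-1],[0,0,0,0,0,0,-1]]]'
python3 - <<'E'
from h import *
o=arm.observe(); P=np.array([.541,-.185]); 
yaw=2*np.degrees(np.arctan2(o["ee_rot"][1],o["ee_rot"][0])); v=o["position"][:2]-P
print(o["position"],yaw,v,np.hypot(*v))
th0=np.arctan2(v@[.208,-.978]*-1, v@[-.978,-.208]); print("theta",th0)
for th in np.arange(th0,1.2,.1):
    a=np.radians(-168)-th; q=P+.062*np.array([np.cos(a),np.sin(a)]); print(round(th,2),q,(q-o["position"][:2])*100,np.degrees(th0-th))
E
```

```text
clock: 16.6
position: [0.479, -0.195, 0.135]
ee_rot: [-0.246, 3.132, -0.0]
force: [0.1, -0.7, -0.1]
width: 0.263
clock: 17.0
position: [0.4789, -0.195, 0.1348]
ee_rot: [0.246, -3.132, 0.0]
force: [-0.6, -0.8, 2.0]
width: 0.19
[ 0.4789 -0.195   0.1348] -171.00843952528376 [-0.0621 -0.01  ] 0.06288077432323536
theta 0.050192198768794605
0.05 [ 0.4798 -0.1948] [0.0868 0.0147] 0.0
0.15 [ 0.4791 -0.1887] [0.0193 0.6307] -5.729577951308233
0.25 [ 0.4791 -0.1825] [0.0135 1.2505] -11.459155902616466
0.35 [ 0.4796 -0.1763] [0.0697 1.8676] -17.1887338539247
0.45 [ 0.4808 -0.1702] [0.1872 2.4761] -22.918311805232932
0.55 [ 0.4826 -0.1643] [0.3649 3.0699] -28.647889756541158
0.65 [ 0.4849 -0.1585] [0.6009 3.6429] -34.3774677078494
0.75 [ 0.4878 -0.1531] [0.893  4.1895] -40.107045659157635
0.85 [ 0.4913 -0.1479] [1.2382 4.7042] -45.836623610465864
0.95 [ 0.4952 -0.1432] [1.633  5.1819] -51.5662015617741
1.05 [ 0.4997 -0.1388] [2.0736 5.6178] -57.29577951308232
1.15 [ 0.5045 -0.1349] [2.5555 6.0075] -63.02535746439056
```

```bash
python3 -m creep '[[[0,0.6,0,0,0,-5.7,-1],[0,1.2,0,0,0,-11.5,-1],[0,1.8,0,0,0,-17.2,-1],[0.1,2.4,0,0,0,-22.9,-1],[0.3,3.0,0,0,0,-28.6,-1]]]' 30
python3 -m creep '[[[0.24,0.57,0,0,0,-5.7,-1],[0.5,1.1,0,0,0,-11.5,-1],[0.87,1.63,0,0,0,-17.2,-1],[0.87,1.63,0,0,0,-17.2,-1]]]'
```

```text
clock: 17.5
position: [0.4815, -0.1645, 0.1348]
ee_rot: [-0.541, -3.094, 0.0]
force: [-3.4, 1.3, 4.9]
width: 0.185
clock: 17.9
position: [0.4906, -0.1473, 0.1348]
ee_rot: [-0.992, -2.98, -0.001]
force: [-3.6, 2.0, 5.2]
width: 0.191
```

```bash
python3 -m creep '[[[0.2,0.25,0,0,0,-2.9,-1],[0.39,0.48,0,0,0,-5.7,-1],[0.39,0.48,0,0,0,-5.7,-1],[0.39,0.48,0,0,0,-5.7,-1]]]'
python3 -m creep '[[[0.22,0.22,0,0,0,-2.9,-1],[0.22,0.22,0,0,0,-2.9,-1],[0.22,0.22,0,0,0,-2.9,-1]]]'
```

```text
clock: 18.3
position: [0.4942, -0.143, 0.1348]
ee_rot: [-1.132, -2.929, -0.001]
force: [-2.6, 4.7, 4.8]
width: 0.19
clock: 18.6
position: [0.4963, -0.1408, 0.1348]
ee_rot: [-1.206, -2.9, -0.001]
force: [-3.6, 4.6, 5.7]
width: 0.185
```

```bash
python3 -m creep '[[[0.22,0.21,0,0,0,-2.9,-1],[0.22,0.21,0,0,0,-2.9,-1],[0.22,0.21,0,0,0,-2.9,-1]]]'
python3 - <<'E'
from h import *
o=arm.observe(); P=np.array([.541,-.185]); v=o["position"][:2]-P
print(o["position"],o["force"],np.hypot(*v),"theta",np.arctan2(v@[.208,-.978]*-1, v@[-.978,-.208]))
for n in ["side","top","wrist"]:
  im=arm.get_image(n)[:,:,::-1]; cv2.imwrite(f"pics/{n}8.png",im)
a=cv2.imread("pics/side8.png"); cv2.imwrite("pics/b.png",cv2.resize(a[145:225,235:305],None,fx=7,fy=7,interpolation=cv2.INTER_CUBIC))
E
```

```text
clock: 18.9
position: [0.4984, -0.1388, 0.1347]
ee_rot: [-1.279, -2.868, -0.001]
force: [-5.0, 4.8, 6.6]
width: 0.186
[ 0.4984 -0.1388  0.1347] [-5.0089  4.7723  6.6239] 0.062886264626655 theta 1.0352084410085227
```

View pics/b.png

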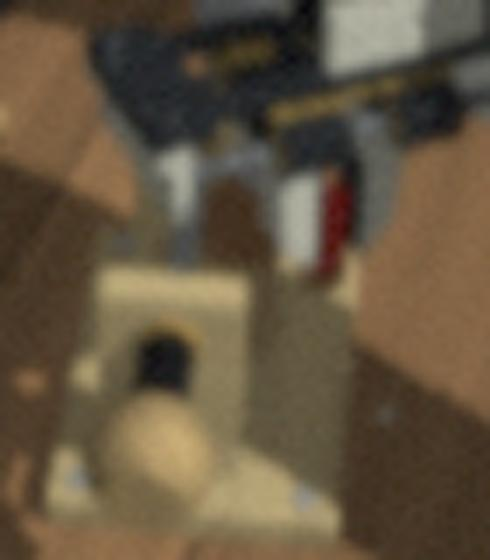

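View pics/wrist8.png

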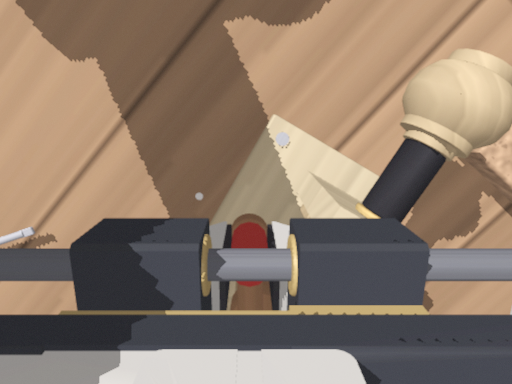

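```bash
python3 -m creep '[[[0.12,0.1,0,0,0,-1.5,-1],[0.23,0.2,0,0,0,-2.9,-1],[0.23,0.2,0,0,0,-2.9,-1]]]'
python3 - <<'E'
from h import *
o=arm.observe(); P=np.array([.541,-.185]); v=o["position"][:2]-P
print(o["position"],o["force"],o["ft_torque"],np.hypot(*v),"theta",np.arctan2(v@[.208,-.978]*-1, v@[-.978,-.208]))
E
```

```text
clock: 19.35
position: [0.5002, -0.1371, 0.1347]
ee_rot: [-1.352, -2.834, 0.001]
force: [-5.1, 3.5, 7.0]
width: 0.192
[ 0.5002 -0.1371  0.1347] [-5.1325  3.5406  7.0397] [0.8198 1.0116 0.1459] 0.06288916252174641 theta 1.0753659053804059
```

```bash
python3 -m creep '[[[0.12,0.1,0,0,0,-1.5,-1],[0.22,0.18,0,0,0,-2.9,-1],[0.22,0.18,0,0,0,-2.9,-1]]]'
python3 - <<'E'
from h import *
o=arm.observe(); P=np.array([.541,-.185]); v=o["position"][:2]-P
print(o["position"],o["force"],o["ft_torque"],np.hypot(*v),"theta",np.arctan2(v@[.208,-.978]*-1, v@[-.978,-.208]))
E
```

```text
clock: 19.65
position: [0.5021, -0.1355, 0.1347]
ee_rot: [-1.423, -2.798, 0.002]
force: [-6.6, 2.9, 8.6]
width: 0.19
[ 0.5021 -0.1355  0.1347] [-6.643   2.9361  8.5959] [0.6816 1.2692 0.2683] 0.06296670109856853 theta 1.1153337887213852
```

```bash
python3 -m creep '[[[0.1,0.07,0,0,0,-1.2,-1],[0.2,0.15,0,0,0,-2.5,-1],[0.2,0.15,0,0,0,-2.5,-1]]]'
python3 - <<'E'
from h import *
o=arm.observe(); P=np.array([.541,-.185]); v=o["position"][:2]-P
print(o["position"],o["force"],o["ft_torque"],np.hypot(*v),"theta",np.arctan2(v@[.208,-.978]*-1, v@[-.978,-.208]))
E
```

```text
clock: 19.95
position: [0.5036, -0.1346, 0.1347]
ee_rot: [-1.484, -2.766, 0.003]
force: [-7.6, 1.6, 10.2]
width: 0.187
[ 0.5036 -0.1346  0.1347] [-7.6338  1.5647 10.2346] [0.2325 1.6163 0.185 ] 0.06278163954510965 theta 1.1428298468996303
```

```bash
python3 -m creep '[[[0,0,0,0,0,0,-0.5],[0,0,0,0,0,0,-0.3],[0,0,0,0,0,0,-0.1],[0,0,0,0,0,0,-0.1]]]'
python3 - <<'E'
from h import *
o=arm.observe(); print(o["position"],o["force"])
im=arm.get_image("wrist")[:,:,::-1]; cv2.imwrite(f"pics/w9.png",im)
E
```

```text
clock: 20.35
position: [0.5056, -0.1344, 0.1346]
ee_rot: [1.489, 2.766, 0.0]
force: [-0.1, 0.2, 0.3]
width: 0.434
[ 0.5056 -0.1344  0.1346] [-0.0678  0.1734  0.31  ]
```

View pics/w9.png

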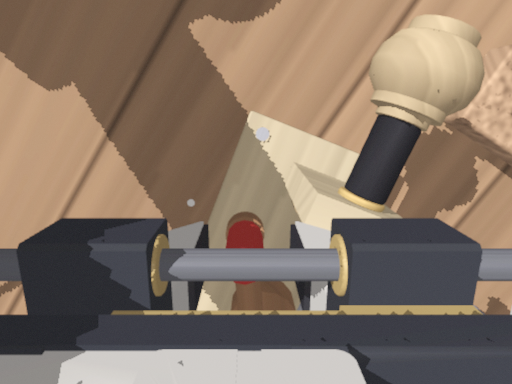

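```bash
python3 -m creep '[[[0,0,3,0,0,0,-0.1],[0,0,7,0,0,0,-0.1],[-1,0,12,0,0,0,-0.1],[-4,2,14,0,0,0,-0.1],[-6,2,14,0,0,0,-0.1]]]'; python3 -m creep '[[[-2,0,0,0,0,0,-0.1],[-2,0,0,0,0,0,-0.1],[-2,0,0,0,0,0,-0.1]]]'
python3 - <<'E'
from h import *
o=arm.observe(); print(o["position"],o["ee_rot"],o["force"]); np.save("w10.npy",[o["position"],o["ee_rot"]])
for n in ["wrist","side","top"]:
  im=arm.get_image(n)[:,:,::-1]; cv2.imwrite(f"pics/{n}10.png",im)
a=cv2.imread("pics/side10.png"); cv2.imwrite("pics/b.png",cv2.resize(a[145:225,235:305],None,fx=7,fy=7,interpolation=cv2.INTER_CUBIC))
E
```

```text
clock: 20.9
position: [0.4463, -0.1118, 0.278]
ee_rot: [1.482, 2.764, 0.003]
force: [0.0, -0.4, -0.5]
width: 0.45
clock: 21.2
position: [0.4257, -0.1144, 0.275]
ee_rot: [1.489, 2.765, -0.0]
force: [-0.0, -0.9, -0.0]
width: 0.448
[ 0.4257 -0.1144  0.275 ] [ 1.4893  2.7649 -0.0002] [-0.0118 -0.8975 -0.0328]
```

View pics/b.png

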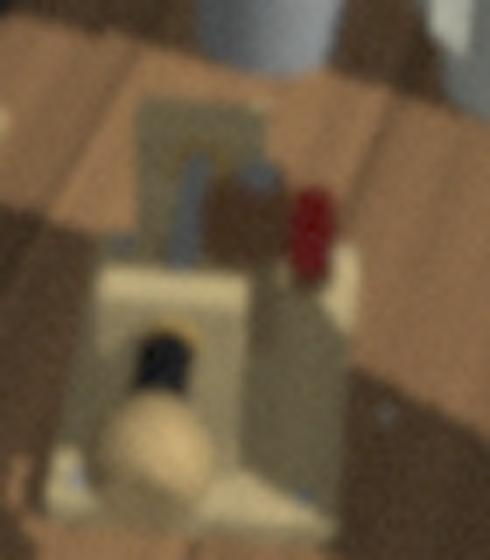

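View pics/wrist10.png

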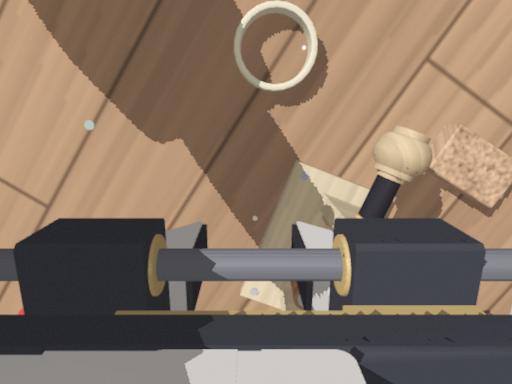

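View pics/top10.png

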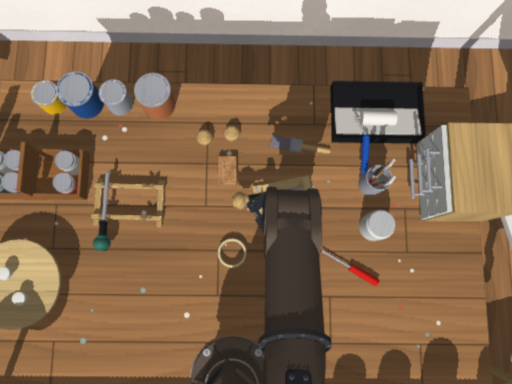

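```bash
python3 -m creep '[[[-1,-4,1,0,0,0,-0.1],[-2,-8,2,0,0,0,-0.1],[-3,-13,3,0,0,0,-0.1],[-4,-18,3,0,0,0,-0.1],[-5,-22,3,0,0,0,-0.1]]]'; python3 -m creep '[[[-1,-4,0,0,0,0,-0.1],[-1,-4,0,0,0,0,-0.1],[-1,-4,0,0,0,0,-0.1]]]'
python3 - <<'E'
from h import *
s=cam("side")
im=arm.get_image("top")[:,:,::-1]; cv2.imwrite("pics/top11.png",im); cv2.imwrite("pics/b.png",cv2.resize(im[165:235,235:325],None,fx=8,fy=8,interpolation=cv2.INTER_CUBIC))
P=np.array([.541,-.185])
for u,v in [(406,120),(315,192)]:
    k=atz(s,u/7+235,v/7+145,.145); w=k[:2]-P; print(k,np.hypot(*w),np.arctan2(-(w@[.208,-.978]),w@[-.978,-.208]))
E
```

```text
clock: 21.85
position: [0.3754, -0.337, 0.3048]
ee_rot: [1.49, 2.765, -0.0]
force: [0.2, -0.3, 0.6]
width: 0.452
clock: 22.15
position: [0.3656, -0.3749, 0.3039]
ee_rot: [-1.491, -2.764, -0.002]
force: [-0.8, 1.3, -0.2]
width: 0.446
[ 0.4778 -0.1948  0.145 ] 0.06394916365144387 0.055853588765449706
[ 0.5008 -0.1345  0.145 ] 0.06450254182827 1.1081841519472198
```

View pics/b.png

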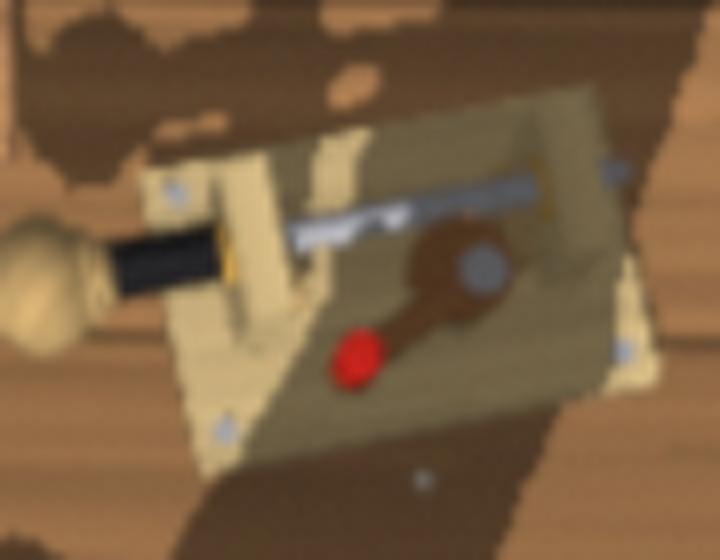

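Run:
```python
from h import *
t=cam("top"); P=np.array([.541,-.185])
for u,v,k,y in [(495,472,9,165),(358,352,8,165)]:
    x0=245 if k==9 else 235
    q=atz(t,u/k+x0,v/k+y,.145); w=q[:2]-P; print(q,np.hypot(*w),np.arctan2(-(w@[.208,-.978]),w@[-.978,-.208]))
h=lambda x,y,z:atz(t,x/8+235,y/8+165,z)
print("tip",h(630,170,.09),"hub back/front",h(112,272,.09),h(220,250,.09),"far mouth",h(542,190,.09))
print("pivot by disc/screw",h(483,270,.127))
```

```text
[ 0.4754 -0.1934  0.145 ] 0.0660983236794684 0.08140910806863334
[ 0.4997 -0.1343  0.145 ] 0.06543631507996342 1.0965309239365117
tip [ 0.5791 -0.2441  0.09  ] hub back/front [ 0.537  -0.0449  0.09  ] [ 0.546  -0.0862  0.09  ] far mouth [ 0.5709 -0.21    0.09  ]
pivot by disc/screw [ 0.5335 -0.1826  0.127 ]
```

```bash
python3 -m creep '[[[3,5,0,0,0,0,-0.1],[6,10,0,0,0,0,-0.1],[9,15,0,0,0,0,-0.1],[12,20,-1,0,0,0,-0.1],[13.8,23.9,-5,0,0,0,-0.1]]]'; python3 -m creep '[[[0,0,0,0,0,0,-0.1],[0,0,0,0,0,0,-0.1],[0,0,0,0,0,0,-0.1]]]'
python3 - <<'E'
from h import *
o=arm.observe(); print(o["position"],o["ee_rot"],o["force"]); np.save("w12.npy",[o["position"],o["ee_rot"]])
im=arm.get_image("wrist")[:,:,::-1]; cv2.imwrite("pics/w12.png",im)
E
```

```text
clock: 22.7
position: [0.4911, -0.1604, 0.276]
ee_rot: [1.482, 2.764, 0.003]
force: [0.9, -0.2, -1.2]
width: 0.448
clock: 23.0
position: [0.4881, -0.1646, 0.2741]
ee_rot: [1.489, 2.766, -0.001]
force: [-0.3, -0.8, 0.3]
width: 0.451
[ 0.4881 -0.1646  0.2741] [ 1.4886  2.7661 -0.0005] [-0.2727 -0.7816  0.3242]
```

View pics/w12.png

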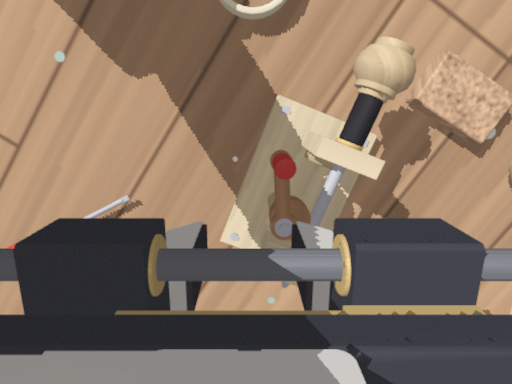

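Run:
```python
from h import *
a=cv2.imread("pics/w12.png"); cv2.imwrite("pics/b.png",cv2.resize(a[80:250,220:400],None,fx=3.5,fy=3.5,interpolation=cv2.INTER_CUBIC))
```

```text
(no output)
```

View pics/b.png

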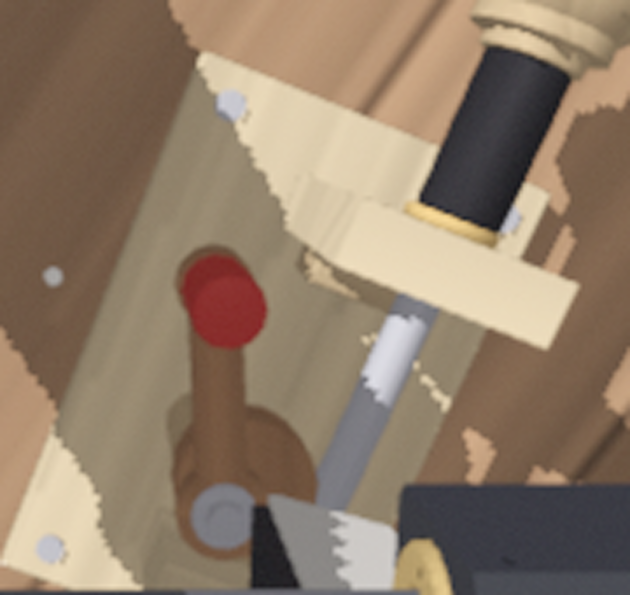

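Run:
```python
from h import *
p,r=np.load("w12.npy"); w=cam("wrist",dict(position=p,ee_rot=r))
g=lambda x,y,z:atz(w,x/3.5+220,y/3.5+80,z)
kt=g(227,306,.145); kb=g(214,285,.109); l1=g(218,345,.109); l2=g(220.5,445,.109)
for z in(.115,.12,.127): print("piv",g(224,515,z))
print(kt,kb,l1,l2)
r1=g(416,310,.09);r2=g(345,475,.09); h1=g(530,60,.09); h2=g(457,222,.09)
d=(r2-r1); print("rod yaw",np.degrees(np.arctan2(d[1],d[0]))); d=h2-h1; print("hub yaw",np.degrees(np.arctan2(d[1],d[0])),h1,h2)
for ax in(-78,):
  for P in [(.541,-.185),(.5403,-.1846)]:
    for k in(kt,kb):
      v=k[:2]-np.array(P); print(np.hypot(*v),np.radians(-168)-np.arctan2(v[1],v[0])+2*np.pi)
v=l1-l2; print("lever line",np.radians(-168)-np.arctan2(v[1],v[0])+2*np.pi)
```

```text
piv [ 0.5392 -0.1835  0.115 ]
piv [ 0.5377 -0.1822  0.12  ]
piv [ 0.5357 -0.1805  0.127 ]
[ 0.5023 -0.1344  0.145 ] [ 0.503 -0.135  0.109] [ 0.5129 -0.1474  0.109 ] [ 0.5289 -0.1693  0.109 ]
rod yaw -76.38800878731416
hub yaw -77.38347155559825 [ 0.5412 -0.0426  0.09  ] [ 0.5511 -0.0865  0.09  ]
0.06375458032080533 1.1271695172309615
0.06277642135249002 1.130982942845911
0.06301233027576239 1.1321353468968756
0.06203539653608226 1.1360726140631066
lever line 1.1488220946192635
```

```bash
python3 -m creep '[[[0,0,2,0,0,0,-0.1],[0,0,2,0,0,0,-0.1],[0,0,2,0,0,0,-0.1],[0,0,2,0,0,0,-0.1]]]'
python3 - <<'E'
from cell import arm
print(arm.sign_off())
E
```

```text
clock: 23.45
position: [0.4877, -0.1652, 0.2935]
ee_rot: [-1.491, -2.765, 0.0]
force: [-0.2, -0.6, -1.4]
width: 0.452
the job is handed in; nothing more can be done
None
```

I lifted the bare-foot spindle off the rack and threaded it through both bushes until the hub pressed against the near bush with about 11 N. Then I swung the cam lever clockwise, let go, raised the arm clear and handed the job in at about 23.5 s. The sign-off gave no verdict.

**Spindle:** After release, the top and wrist pictures show the hub against the brass of the near bush and the rod's tip standing out of the far cheek.

**Lever:** It stayed where I left it after release. Wrist, top and side views put its angle at 1.10–1.15 rad, most likely about 1.13. The top view reads lowest, at 1.10, and it showed a bias of a few mm throughout.

**Nip force:** I could not measure it directly. The resistance at the knob rose from near zero at about 1.04 rad to about 5 N at 1.14 rad, which fits a firm nip. I went back for a second look to decide whether to nudge the lever further, and decided it was not needed.

**Everything else:** The green-footed spindle looks unmoved in the last top picture that shows it, and I saw nothing else disturbed.

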